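# Tilt a front panel out of the panel file and clamp it in the assembly stand

### The arm

A 6-joint arm with a two-finger parallel gripper is mounted at the origin on a cart in front of the work surface, level with it; the furniture and walls round the work are solid. World frame = base frame: x ahead of the robot, y to its left, z up, the work surface at z = 0. Lengths are in m, angles in rad, forces in N, time in s.
With the tool pointing down it reaches from about 0.275 to 0.75 m from the base axis. Payload 10.2 kg.
Tool frame: the origin (TCP) lies where the fingers leave the gripper's body, on its centre line; the fingertips stand 73 mm ahead of it and the grasp point (between the pads) lies 54 mm ahead of it; z points along the fingers, y is the line along which they close (so a half turn about z gives the same grasp; the last joint's range is limited). The gripper opens to 85 mm and grips with 20 to 120 N. Pads are 22 mm wide; open, the fingers measure 114 mm over their backs; the gripper's body (76 mm by 85 mm) begins 54 mm behind the grasp point. The pads swing forward as they close: fully open they stand 13 mm farther back than shut.
Start: joints at [0.94, 0.313, 1.498, -0, 1.331, -0.223], TCP at [0.208, 0.482, 0.304] pointing down, gripper open.
Joint ranges: [-2.94, 2.94], [-0.97, 2.17], [0.19, 2.56], [-1.23, 4.37], [0.02, 3.11], [-2.88, 2.88]. Speed limits (rad/s): [2.39, 2.39, 3.01, 3.14, 3.14, 3.14].

### API

Orientations are given as a unit quaternion [w, x, y, z].
In Python, from station import ctrl, get_image, job gives the robot as it stands. The module is installed in compiled form; this text tells all that it offers.
- The arm moves only by the tool drive_tool, never from a script. Its argument "deltas" is a list of rows, each an object with "delta_pos": the shift along the tool's x, y, z in mm, a list of three; "twist": the turn, a rotation vector about the tool's x, y, z in degrees, a list of three. In form: [{"delta_pos": [x, y, z], "twist": [ax, ay, az]}, ...]. A call has exactly 10 rows; each row shifts and turns the commanded pose from where the row before left it, along the tool's axes as they then stand; what a row does not reach is not made up. A row lasts 1/8 s, in which the tool goes at most 62.5 mm and 10.7 degrees, less where a joint would pass 70% of its speed; a pose out of reach is approached as far as the arm can. A call is refused whole if a number of a shift passes 62.5 or a number of a turn 10.7, either way. A call with a gripper value outside its range is refused whole. "hand" is the gripper command: -1 is shut, 1 is fully open, values between are in proportion, set as the call begins (left out, the last holds). The fingers move at their own pace and stop on an object; "squeeze" is the grip in N (left out, the last holds). Time passes only in rows, so rows that do not move let the fingers close, or fill a call up. It gives the time, the measured TCP pose, the force, the opening and the grip force at its end, in the units of the state.
- ctrl.observe(): the state, without advancing time (a new reading comes with each control period).
- get_image(name): name is "side" or "top"; returns a dict with "frame" (384x512x3 uint8, red, green, blue), "fx", "fy", "cx", "cy" (pixels), "view" (4x4, takes a point from world to camera coordinates). Camera axes: x right, y down, z forward; pixel columns grow to the right and rows downward; lengths in m; the calibration is good to about 2 mm. A picture is of the moment at which its call begins. There is no depth.
- job.close_job(): hands the job in; it is judged then, once.
The state is a dict: "clock": time; "q": joint angles; "qvel": joint speeds; "tau": joint torques, N m; "tcp_pos": TCP position; "tool_rot": TCP orientation; "wrist_force": force on the tool from outside, world axes, zero at the start; "torque": the same for the moment, N m; "gripper_width": finger opening in m; "gripper_force": force on a finger pad.
Only numpy, scipy, OpenCV 4.12 (cv2) and the standard library are available. Lean on these libraries where they do the work, as an engineer would, in place of code of your own. Each camera call takes 0.05 s, during which the arm holds its last target. There are 200 camera calls.

### The job

Get the blue front panel ready for fitting its buttons: take it out of the panel file by raising its front end first, so that it comes out from under the transport hood, and set it on a long edge in the assembly stand, down on the ledge and leaning back on the rest. Open the stand's sliding jaw (red knob) beforehand if it leaves too little room, and slide it up so that the panel ends snug between jaw and fixed stop; let go, leave the other two panels in their slots and do not drop the panel or push the tools about.

Things in the scene. Friction and masses are not known exactly. Their poses are not given: they have to be found in the camera images.
- blue_panel: the wanted part: blue moulded front panel, 130 x 10 x 100 mm, 0.14 to 0.28 kg, three round 22 mm holes; rim 16 mm wide and 10 mm thick, web inside 6 mm thick. Origin at its centre; x along the 130 mm, y through the 10 mm, z along the 100 mm. It starts on a long edge in one of the file's slots, axes parallel to the file's, its -x end at the file's low front
- white_panel: white panel of the same size and axes, with one rectangular window; stands in another slot of the file and stays there
- yellow_panel: yellow panel of the same size and axes, with one round hole; stands in another slot of the file and stays there
- panel_file: grey sheet-metal panel file, fixed, base 190 x 126 mm, on the left or right of the table. Origin: centre of its underside; x along the slots, -x to the low front end, z up. Three slots (narrow bins) at y = -48, 0, 48 mm, each 13 mm wide, inside from x = -90 to 90 mm, floor at z = 6 mm, side walls 3 mm thick and 56 mm high. Panels' top edges stand at z = 106 mm
- front_wall (a point): top of the front end wall of the middle slot, inner side, in the file's frame x = -90, z = 56 mm (all three slots alike, walls 3 mm thick). A panel's front end stands 8 to 37 mm behind it and must be raised over it (50 mm above the slot's floor) to come out forwards
- hood_edge (a point): middle of the lower front edge of the transport hood over the rear of all slots, in the file's frame x = 24, z = 133 mm; hood 3 mm thick, back to the rear wall at x = 90 mm. Panels reach 24 to 53 mm under it, 27 mm below: a level lift strikes it, a panel with its front end 24 to 30 degrees up draws out. Braces in the wall planes slope from z = 56 at x = -18 mm up to this edge
- seat: seat of the fixed assembly stand (base 120 x 230 mm): aluminium rest leaning back 15 degrees, ledge square to it. Origin where ledge and rest meet, 34 mm over the table; x into the rest, y along the ledge, z up the rest. Ledge z = 0 from x = -16 to 0, lip 8 mm high in front; rest x = 0, y = -18 to 107, up to z = 55 mm. Seated, the panel's centre is at x = -5, z = 50 mm, at the stop y = 42 mm
- stop_face (a point): middle of the face of the fixed black stop at the end of the ledge, at y = 107 mm in the seat's frame; the stop is 12 mm thick and reaches 40 mm up the rest. The panel's end goes against this face
- jaw (a joint): sliding jaw on the ledge, m: 0 fully open (its face at seat y = -68 mm, 175 mm from the stop), grows as it slides to the stop (+y of the seat), range 0 to 0.052; with the panel between jaw and stop it closes to 0.045. Starts anywhere from 0 to 0.05, slides with about 2 N, stays where left. Black block, 44 mm along the ledge, 29 mm high over it
- jaw_knob (a point): centre of the red knob on the jaw: a vertical cylinder 18 mm in diameter, 13 mm above and below this point, on a thinner stem about 20 mm high, about 92 mm over the table; 27 mm behind the jaw's face along the ledge
- tape_measure: yellow tape measure, 37 x 76 x 64 mm; bystander, stays where it is. Origin at the centre of its underside
- tape_1: roll of red tape, 60 mm diameter, 19 mm high; bystander, stays where it is. Origin at the centre of its underside
- spare_battery: black drill battery, 64 x 90 x 56 mm; bystander, stays where it is. Origin at the centre of its underside
- ferrule_tin: round white tin, 64 mm diameter, 30 mm high; bystander, stays where it is. Origin at the centre of its underside
- terminal_block_4: yellow terminal block lying flat, 42 x 44 x 8 mm; bystander, stays where it is. Origin at the centre of its underside
- screwdriver_1: screwdriver with red handle, 25 x 178 x 24 mm; bystander, stays where it is. Origin at the centre of its underside
- screwdriver_2: screwdriver with orange handle, 21 x 155 x 20 mm; bystander, stays where it is. Origin at the centre of its underside
- hex_key: hexagon key, 34 x 114 x 7 mm; bystander, stays where it is. Origin at the centre of its underside

How it is judged:
On the way, in this order (a step that is already met when the one before it is completed fails the run):
1. the blue panel's front end is raised in its slot, its rear still under the hood (angle between blue_panel's own x axis and vertical above 1.78 rad and x of blue_panel in the frame of panel_file above -0.06 m and z of blue_panel in the frame of panel_file below 0.14 m), for 0.1 s.
2. the blue panel is clear of the panel file ((height (world z) of blue_panel above 0.2 m or horizontal distance between blue_panel and panel_file above 0.16 m)), for 0.1 s.
3. the blue panel stands released in the seat of the stand (z of blue_panel in the frame of seat between 0.047 and 0.054 m and x of blue_panel in the frame of seat between -0.012 and -0.002 m and angle between the x axis of blue_panel and the y axis of seat, either way round below 0.05 rad and angle between the z axis of blue_panel and the z axis of seat, either way round below 0.13 rad and contact force between blue_panel and the fingers below 0.1 N), for 0.2 s.
At the end, for the whole second after the job is handed in: Blue panel at rest and released in the seat, down within 4 mm, its lean within 0.13 rad of the rest's, square to the ledge (0.05 rad), within 4 mm of the fixed stop; jaw closed to it (0.041 to 0.049); white and yellow panels upright in their slots (moved under 25 mm); bystanders moved under 25 mm (all of step 3 and y of blue_panel in the frame of seat above 0.038 m and value of joint jaw between 0.041 and 0.049 m and linear speed of blue_panel below 0.02 m/s and distance of each of white_panel, yellow_panel from where it was at the start of the episode below 0.025 m and angle between each of white_panel, yellow_panel's own z axis and vertical below 0.1 rad); the robot touches nothing.
It fails at once if a bystander on the table is pushed more than 25 mm (distance of any of tape_measure, tape_1, spare_battery, ferrule_tin, terminal_block_4, screwdriver_1, screwdriver_2, hex_key from where it was at the start of the episode above 0.025 m).
It fails at once if the white or the yellow panel is pulled out of its slot (distance of any of white_panel, yellow_panel from where it was at the start of the episode above 0.04 m).
It fails at once if the blue panel is dropped or thrown (faster than 1 m/s) (linear speed of blue_panel above 1 m/s).
It also fails if it takes over 69 s, if anything falls off the work surface, if the arm or the gripper's body presses on something with over 40 N, if the wrist force passes 120 N, or if a joint passes its speed limit or range.

## Working session

There is one attempt and no reset: what is moved stays moved. The work goes in short steps, Python scripts to look and compute and a tool call to move; the robot and the scene stay as the last step left them, time stands still between calls to the robot, and variables do not carry over. Pictures are saved under pics/ and viewed, at most 10 in all, crops included, and the job is handed in when it is done.

Besides the shell and the picture viewer there is one more tool, called after "Call:" as name(argument=value, ...) on one line, values as JSON. drive_tool: Moves the arm, as the interface text tells. Its arguments: {"type":"object","properties":{"deltas":{"type":"array"},"hand":{"type":"number"},"squeeze":{"type":"number"}},"required":["deltas"]}

```bash
mkdir -p pics; python3 - <<'E'
from station import ctrl,get_image
import cv2,numpy as np,pickle
d={}
for n in("side","top"):
    im=get_image(n);d[n]=im
    cv2.imwrite(f"pics/{n}0.png",cv2.resize(im["frame"][:,:,::-1],(800,600)))
    print(n,im["fx"],im["cx"],im["cy"],np.round(im["view"],3).tolist())
pickle.dump(d,open("im0.pkl","wb"))
s=ctrl.observe();print(s["tcp_pos"],s["tool_rot"],s["gripper_width"],s["clock"])
E
```

```text
side 487.04680341887376 256.1413870077368 199.1565638443274 [[0.991, -0.134, -0.004, -0.541], [-0.065, -0.454, -0.889, 0.13], [0.117, 0.881, -0.458, 0.985], [0.0, 0.0, 0.0, 1.0]]
top 359.68948800567733 257.12347550254276 191.32769668528616 [[-0.028, -1.0, 0.007, -0.017], [-0.98, 0.026, -0.196, 0.563], [0.196, -0.012, -0.981, 0.867], [0.0, 0.0, 0.0, 1.0]]
[0.20813638 0.48181423 0.30341156] [-2.42873179e-04  2.02475823e-01  9.79287095e-01 -5.17923489e-04] 0.08547971855066475 0.1
```

View pics/top0.png

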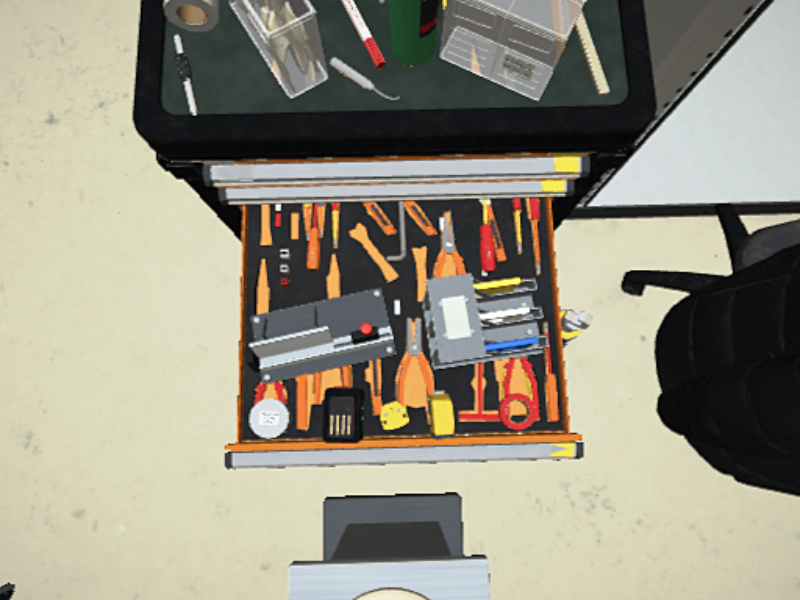

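View pics/side0.png

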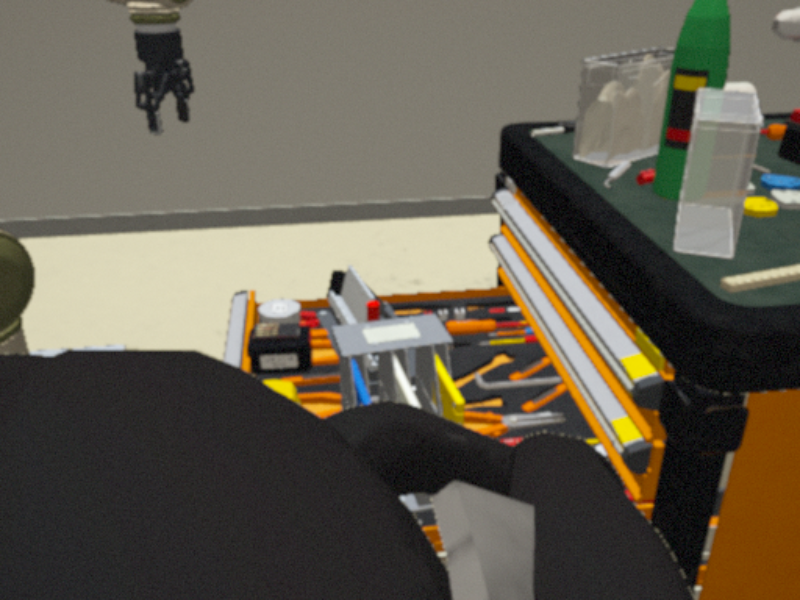

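The top view shows the stand at left (red knob about (366,328)) and the file at right, with its hood to the left and blue the nearest panel (about (512,345)). I'll zoom in next.

```bash
cat > h.py <<'E'
import numpy as np,cv2,pickle
from scipy.spatial.transform import Rotation as R
def ray(im,u,v):
    V=im["view"];d=np.array([(u-im["cx"])/im["fx"],(v-im["cy"])/im["fy"],1.]);Rt=V[:3,:3].T
    return -Rt@V[:3,3],Rt@d
def onz(im,u,v,z):
    o,d=ray(im,u,v);return o+d*(z-o[2])/d[2]
def proj(im,p):
    c=im["view"][:3,:3]@np.asarray(p)+im["view"][:3,3];return np.array([im["fx"]*c[0]/c[2]+im["cx"],im["fy"]*c[1]/c[2]+im["cy"]])
def blobs(im,lo,hi,box):
    h=cv2.cvtColor(im["frame"],cv2.COLOR_RGB2HSV);m=cv2.inRange(h,lo,hi);k=np.zeros_like(m);x0,x1,y0,y1=box;k[y0:y1,x0:x1]=m[y0:y1,x0:x1]
    return k
E
python3 - <<'E'
from h import *
d=pickle.load(open("im0.pkl","rb"))
a=d["top"]["frame"][165:250,150:360];b=d["side"]["frame"][165:237,150:360]
cv2.imwrite("pics/z0.png",cv2.resize(np.vstack([a,b])[:,:,::-1],None,fx=3.8,fy=3.8,interpolation=cv2.INTER_CUBIC))
t=d["top"];m=blobs(t,(100,120,60),(130,255,255),(290,360,200,235))
c=max(cv2.findContours(m,0,2)[0],key=cv2.contourArea);print("blue",cv2.minAreaRect(c),cv2.boxPoints(cv2.minAreaRect(c)))
for p in cv2.boxPoints(cv2.minAreaRect(c)):print(onz(t,*p,0.106).round(4))
for n,bx in(("top",(220,245,200,220)),("side",(228,250,185,215))):
    m=blobs(d[n],(0,150,80),(8,255,255),bx)|blobs(d[n],(172,150,80),(180,255,255),bx)
    ys,xs=np.nonzero(m);print(n,len(xs),xs.min(),xs.max(),ys.min(),ys.max(),xs.mean(),ys.mean(),onz(d[n],xs.mean(),ys.mean(),.1).round(4))
E
```

```text
blue ((327.2254333496094, 220.46531677246094), (6.006259441375732, 34.21287155151367), 81.25383758544922) [[309.8613  220.09827]
 [343.6763  214.89597]
 [344.58957 220.83237]
 [310.77457 226.03467]]
[ 0.4789 -0.1557  0.106 ]
[ 0.4892 -0.2375  0.106 ]
[ 0.4749 -0.2386  0.106 ]
[ 0.4647 -0.157   0.106 ]
top 44 231 237 207 213 233.95454545454547 209.9318181818182 [0.5092 0.0254 0.1   ]
side 85 235 242 192 204 238.75294117647059 197.85882352941175 [0.5124 0.0229 0.1   ]
```

View pics/z0.png

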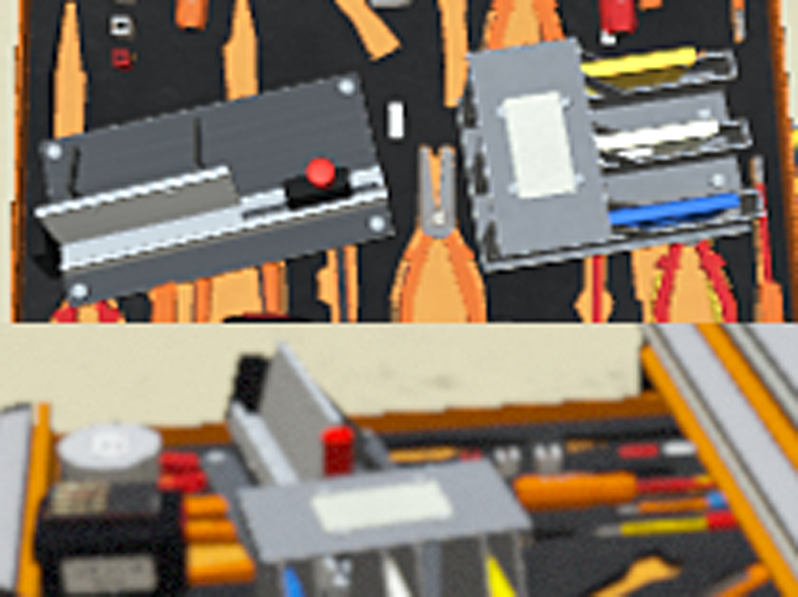

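The crop shows the hood's top corners at (467,52), (577,38), (607,240) and (485,260). The rest's top edge runs (37,210) to (228,170), the lip line (62,265) to (385,195), and the base screws are at (52,150), (347,86), (377,223) and (78,291). The knob is at (320,172).

```bash
python3 - <<'E'
from h import *
d=pickle.load(open("im0.pkl","rb"));t=d["top"];s=d["side"]
def P(u,v,z):return onz(t,150+u/3.8-.4,165+v/3.8-.4,z)
def S(l,z):
    a=np.array([P(u,v,z) for u,v in l]);print(a[:,:2].round(4).tolist(),[round(float(np.linalg.norm(a[i]-a[i-1])),4) for i in range(len(a))]);return a
h=S([(467,52),(577,38),(607,240),(485,260)],.136)
e=h[1]-h[2];print("hood front yaw of x axis",np.degrees(np.arctan2(e[0],-e[1])), "mid",(h[1]+h[2])/2)
S([(52,150),(347,86),(377,223),(78,291)],.006)
S([(45,140),(358,73),(393,235),(75,303)],.005)
r=S([(37,210),(228,170)],.087);l=S([(62,265),(385,195)],.046)
for q in(r,l):
    e=q[0]-q[1];print("seat y yaw deg from +Y:",np.degrees(np.arctan2(-e[0],e[1])))
print("knob top",P(320,171,.105))
# side: hood corners
for u,v in((237,490),(263,562),(530,525),(490,462)):
    print(onz(s,150+u/3.8-.4,165+(v-323)/3.8-.4,.136).round(4))
# panel tops
for n,lo,hi,b in(("y",(24,150,120),(34,255,255),(300,345,175,188)),("b",(100,120,60),(130,255,255),(300,360,212,228)),("w",(0,0,200),(180,40,255),(306,342,194,207))):
    m=blobs(t,lo,hi,b);c=max(cv2.findContours(m,0,2)[0],key=cv2.contourArea);vx,vy,x,y=cv2.fitLine(c,2,0,.01,.01).ravel()
    us=c[:,0,0].min(),c[:,0,0].max();print(n,[onz(t,u,y+vy/vx*(u-x),.106)[:2].round(4).tolist() for u in us],us,y)
E
```

```text
[[0.5767, -0.0685], [0.5838, -0.1372], [0.4579, -0.1488], [0.4479, -0.0746]] [0.1289, 0.0691, 0.1264, 0.0748]
hood front yaw of x axis 95.24438477298007 mid [ 0.52085227 -0.14297249  0.136     ]
[[0.5442, 0.2197], [0.5848, 0.0106], [0.4863, -0.0085], [0.4448, 0.1995]] [0.1014, 0.213, 0.1004, 0.212]
[[0.5517, 0.2251], [0.5943, 0.0026], [0.4777, -0.0194], [0.4367, 0.2016]] [0.1174, 0.2265, 0.1187, 0.2248]
[[0.4917, 0.208], [0.5142, 0.0857]] [0.1243, 0.1243]
[[0.4596, 0.2012], [0.5006, -0.0148]] [0.2199, 0.2199]
seat y yaw deg from +Y: 10.457416123436685
seat y yaw deg from +Y: 10.746566639002996
knob top [0.50928888 0.02543939 0.105     ]
[ 0.4523 -0.0834  0.136 ]
[ 0.4602 -0.154   0.136 ]
[ 0.5869 -0.1376  0.136 ]
[ 0.5795 -0.0718  0.136 ]
y [[0.5741, -0.1468], [0.582, -0.2109]] (np.int32(304), np.int32(330)) 179.5
b [[0.4724, -0.1556], [0.4814, -0.2377]] (np.int32(310), np.int32(344)) 220.45161
w [[0.5178, -0.1486], [0.5297, -0.2268]] (np.int32(306), np.int32(338)) 201.70589
```

Call:
drive_tool(deltas=[{"delta_pos":[-38,-38,0],"twist":[0,0,0]},{"delta_pos":[-38,-38,0],"twist":[0,0,0]},{"delta_pos":[-38,-38,0],"twist":[0,0,0]},{"delta_pos":[-38,-38,0],"twist":[0,0,0]},{"delta_pos":[-38,-38,0],"twist":[0,0,0]},{"delta_pos":[-38,-38,0],"twist":[0,0,0]},{"delta_pos":[-38,-38,0],"twist":[0,0,0]},{"delta_pos":[-38,-38,0],"twist":[0,0,0]},{"delta_pos":[-38,-38,0],"twist":[0,0,0]},{"delta_pos":[-38,-38,0],"twist":[0,0,0]}], hand=-0.2, squeeze=60)

```text
clock: 1.35
tcp_pos: [0.4066, -0.0194, 0.3038]
tool_rot: [-0.0, 0.203, 0.979, 0.0]
wrist_force: [1.9, 0.8, -0.2]
gripper_width: 0.0341
gripper_force: 0.0
```

Call:
drive_tool(deltas=[{"delta_pos":[0,0,0],"twist":[0,0,6]},{"delta_pos":[0,0,0],"twist":[0,0,6]},{"delta_pos":[0,0,0],"twist":[0,0,6]},{"delta_pos":[0,0,0],"twist":[0,0,6]},{"delta_pos":[0,0,0],"twist":[0,0,6]},{"delta_pos":[0,0,0],"twist":[0,0,6]},{"delta_pos":[0,0,0],"twist":[0,0,6]},{"delta_pos":[0,0,0],"twist":[0,0,6]},{"delta_pos":[0,0,0],"twist":[0,0,6]},{"delta_pos":[0,0,0],"twist":[0,0,6]}])

```text
clock: 2.6
tcp_pos: [0.4062, -0.0175, 0.3037]
tool_rot: [-0.0, 0.666, 0.746, -0.0]
wrist_force: [0.4, -0.8, -0.1]
gripper_width: 0.0343
gripper_force: 0.0
```

Call:
drive_tool(deltas=[{"delta_pos":[-23,6,11],"twist":[0,0,0]},{"delta_pos":[-23,6,11],"twist":[0,0,0]},{"delta_pos":[-23,6,11],"twist":[0,0,0]},{"delta_pos":[-23,6,11],"twist":[0,0,0]},{"delta_pos":[-23,5,11],"twist":[0,0,0]},{"delta_pos":[-23,5,11],"twist":[0,0,0]},{"delta_pos":[-23,5,11],"twist":[0,0,0]},{"delta_pos":[-23,6,11],"twist":[0,0,0]},{"delta_pos":[-24,6,11],"twist":[0,0,0]},{"delta_pos":[0,0,0],"twist":[0,0,0]}])

```text
clock: 3.85
tcp_pos: [0.4808, -0.219, 0.2038]
tool_rot: [-0.001, 0.666, 0.746, -0.0]
wrist_force: [0.2, 0.6, 0.2]
gripper_width: 0.0341
gripper_force: 0.0
```

```bash
cat >> h.py <<'E'
def go(target):
    from station import ctrl
    s=ctrl.observe();w,x,y,z=s["tool_rot"];M=R.from_quat([x,y,z,w]).as_matrix()
    print("tcp",s["tcp_pos"].round(4),"axes x",M[:,0].round(3),"y",M[:,1].round(3),"z",M[:,2].round(3),"w",round(s["gripper_width"],4),"F",np.round(s["wrist_force"],1),"t",round(s["clock"],2))
    print("tool delta mm",(1000*M.T@(np.asarray(target)-s["tcp_pos"])).round(1))
E
python3 - <<'E'
from h import *
from station import get_image
go([.4805,-.218,.144])
im=get_image("top");pickle.dump(im,open("t1.pkl","wb"))
s=get_image("side")
a=im["frame"][165:250,255:375];b=s["frame"][110:260,180:300]
cv2.imwrite("pics/z1.png",cv2.resize(np.hstack([cv2.copyMakeBorder(a,0,65,0,0,0),b])[:,:,::-1],None,fx=3.3,fy=3.3,interpolation=cv2.INTER_CUBIC))
E
```

```text
tcp [ 0.4808 -0.219   0.2038] axes x [-0.114  0.993  0.001] y [ 0.993  0.114 -0.002] z [-0.002  0.001 -1.   ] w 0.0341 F [0.2 0.6 0.2] t 3.85
tool delta mm [ 1.  -0.1 59.8]
```

View pics/z1.png

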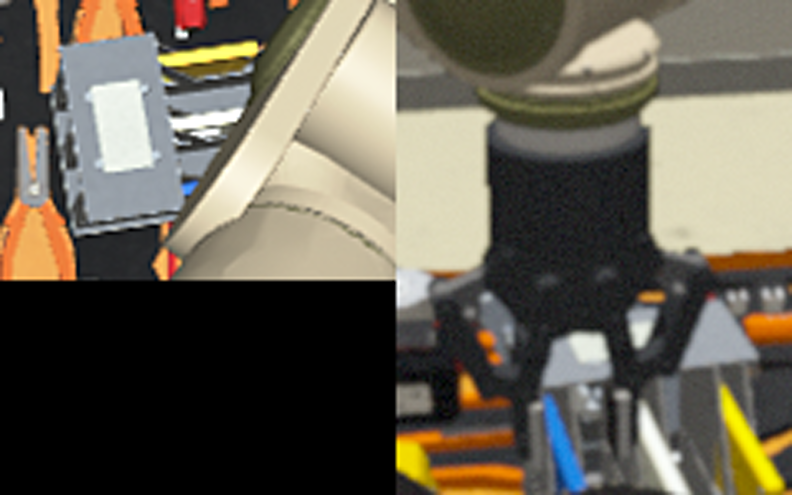

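The side view shows the fingers straddling the blue panel, at u≈525 and 625 with the panel at about 565. I'll go down and close.

Call:
drive_tool(deltas=[{"delta_pos":[0,0,10],"twist":[0,0,0]},{"delta_pos":[1,0,10],"twist":[0,0,0]},{"delta_pos":[0,0,10],"twist":[0,0,0]},{"delta_pos":[0,0,10],"twist":[0,0,0]},{"delta_pos":[0,0,10],"twist":[0,0,0]},{"delta_pos":[0,0,10],"twist":[0,0,0]},{"delta_pos":[0,0,0],"twist":[0,0,0]},{"delta_pos":[0,0,0],"twist":[0,0,0]},{"delta_pos":[0,0,0],"twist":[0,0,0]},{"delta_pos":[0,0,0],"twist":[0,0,0]}])

```text
clock: 5.2
tcp_pos: [0.481, -0.2174, 0.1452]
tool_rot: [0.0, 0.665, 0.747, 0.0]
wrist_force: [0.0, -0.3, 0.7]
gripper_width: 0.0345
gripper_force: 0.0
```

Call:
drive_tool(deltas=[{"delta_pos":[0,0,0],"twist":[0,0,0]},{"delta_pos":[0,0,0],"twist":[0,0,0]},{"delta_pos":[0,0,0],"twist":[0,0,0]},{"delta_pos":[0,0,0],"twist":[0,0,0]},{"delta_pos":[0,0,0],"twist":[0,0,0]},{"delta_pos":[0,0,0],"twist":[0,0,0]},{"delta_pos":[0,0,0],"twist":[0,0,0]},{"delta_pos":[0,0,0],"twist":[0,0,0]},{"delta_pos":[0,0,0],"twist":[0,0,0]},{"delta_pos":[0,0,0],"twist":[0,0,0]}], hand=-1, squeeze=60)

```text
clock: 6.45
tcp_pos: [0.4816, -0.2174, 0.1452]
tool_rot: [0.001, 0.665, 0.747, 0.001]
wrist_force: [5.4, 0.2, -0.3]
gripper_width: 0.0094
gripper_force: 59.4
```

```bash
python3 - <<'E'
import numpy as np
th=np.radians(np.array([0,0,3,6,9,12,15,18,21,24,27]));xb=np.array([64,60,58,56,54,52,50,48,46,44,42.]);zb=np.array([6,7,8,8,8,8,8,8,8,8,8.])
x=xb-109*np.cos(th)+139*np.sin(th);z=zb+109*np.sin(th)+139*np.cos(th)
for i in range(10):
    dx,dz=x[i+1]-x[i],z[i+1]-z[i];t=th[i]  # tool x=(cos,-sin) tool z=(-sin,-cos)
    print(round(dx*np.cos(t)-dz*np.sin(t),1),round(-dx*np.sin(t)-dz*np.cos(t),1))
E
```

```text
-4.0 -1.0
5.4 -6.5
5.4 -5.4
5.4 -5.3
5.4 -5.2
5.5 -5.1
5.5 -5.0
5.5 -4.9
5.6 -4.8
5.6 -4.7
```

Call:
drive_tool(deltas=[{"delta_pos":[0,1,0],"twist":[0,0,0]},{"delta_pos":[-2,0,-1],"twist":[0,0,0]},{"delta_pos":[-2,0,0],"twist":[0,0,0]},{"delta_pos":[2.7,0,-3.3],"twist":[0,-1.5,0]},{"delta_pos":[2.7,0,-3.2],"twist":[0,-1.5,0]},{"delta_pos":[2.7,0,-2.7],"twist":[0,-1.5,0]},{"delta_pos":[2.7,0,-2.7],"twist":[0,-1.5,0]},{"delta_pos":[2.7,0,-2.7],"twist":[0,-1.5,0]},{"delta_pos":[2.7,0,-2.6],"twist":[0,-1.5,0]},{"delta_pos":[0,0,0],"twist":[0,0,0]}])

```text
clock: 7.7
tcp_pos: [0.4803, -0.2037, 0.1622]
tool_rot: [0.059, 0.663, 0.745, -0.052]
wrist_force: [1.1, 0.2, -2.4]
gripper_width: 0.0092
gripper_force: 59.4
```

Call:
drive_tool(deltas=[{"delta_pos":[5.4,0,-5.2],"twist":[0,-3,0]},{"delta_pos":[5.5,0,-5.1],"twist":[0,-3,0]},{"delta_pos":[5.5,0,-5],"twist":[0,-3,0]},{"delta_pos":[5.5,0,-4.9],"twist":[0,-3,0]},{"delta_pos":[5.6,0,-4.8],"twist":[0,-3,0]},{"delta_pos":[5.6,0,-4.7],"twist":[0,-3,0]},{"delta_pos":[0,0,0],"twist":[0,0,0]},{"delta_pos":[0,0,0],"twist":[0,0,0]},{"delta_pos":[0,0,0],"twist":[0,0,0]},{"delta_pos":[0,0,0],"twist":[0,0,0]}])

```text
clock: 8.95
tcp_pos: [0.4757, -0.1648, 0.1809]
tool_rot: [0.174, 0.647, 0.726, -0.155]
wrist_force: [0.7, -0.2, -2.7]
gripper_width: 0.0092
gripper_force: 59.4
```

```bash
python3 - <<'E'
from h import *
from station import get_image
go([.48,-.218,.144])
s=get_image("side")
cv2.imwrite("pics/z2.png",cv2.resize(s["frame"][110:270,180:320][:,:,::-1],None,fx=3.7,fy=3.7,interpolation=cv2.INTER_CUBIC))
E
```

```text
tcp [ 0.4757 -0.1648  0.1809] axes x [-0.102  0.885 -0.454] y [ 0.993  0.115 -0.   ] z [ 0.052 -0.451 -0.891] w 0.0092 F [ 0.7 -0.2 -2.7] t 8.95
tool delta mm [-30.8  -1.9  57.1]
```

View pics/z2.png

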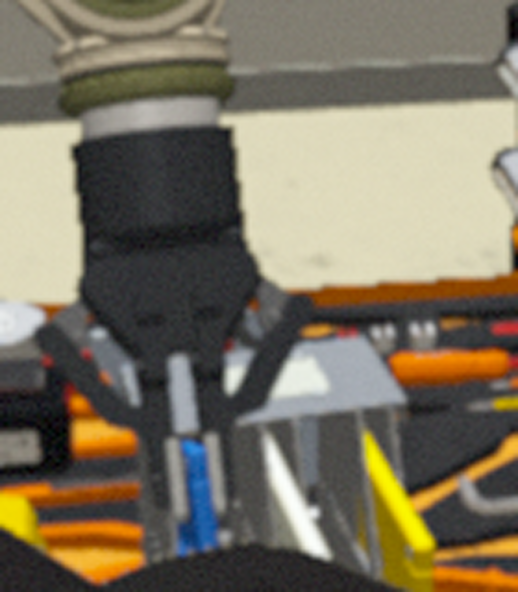

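The blue panel is tilted front-up between the fingers at (195,495), the forces show only its weight, and nothing is touching. I'll draw it out along its own axis.

Call:
drive_tool(deltas=[{"delta_pos":[-10,0,0],"twist":[0,0,0]},{"delta_pos":[-10,0,0],"twist":[0,0,0]},{"delta_pos":[-10,0,0],"twist":[0,0,0]},{"delta_pos":[-10,0,0],"twist":[0,0,0]},{"delta_pos":[-10,0,0],"twist":[0,0,0]},{"delta_pos":[-10,0,0],"twist":[0,0,0]},{"delta_pos":[-10,0,0],"twist":[0,0,0]},{"delta_pos":[-10,0,0],"twist":[0,0,0]},{"delta_pos":[-10,0,0],"twist":[0,0,0]},{"delta_pos":[0,0,0],"twist":[0,0,0]}])

```text
clock: 10.25
tcp_pos: [0.4851, -0.2447, 0.2222]
tool_rot: [0.175, 0.647, 0.726, -0.155]
wrist_force: [-0.5, -0.4, -1.7]
gripper_width: 0.009
gripper_force: 59.4
```

Call:
drive_tool(deltas=[{"delta_pos":[-6.8,0,-13.4],"twist":[0,0,0]},{"delta_pos":[-6.8,0,-13.4],"twist":[0,0,0]},{"delta_pos":[-6.8,0,-13.4],"twist":[0,0,0]},{"delta_pos":[-6.8,0,-13.4],"twist":[0,0,0]},{"delta_pos":[-6.8,0,-13.4],"twist":[0,0,0]},{"delta_pos":[-6.8,0,-13.4],"twist":[0,0,0]},{"delta_pos":[-6.8,0,-13.4],"twist":[0,0,0]},{"delta_pos":[-6.8,0,-13.4],"twist":[0,0,0]},{"delta_pos":[-6.8,0,-13.4],"twist":[0,0,0]},{"delta_pos":[0,0,0],"twist":[0,0,0]}])

```text
clock: 11.5
tcp_pos: [0.4852, -0.244, 0.3583]
tool_rot: [0.175, 0.647, 0.726, -0.155]
wrist_force: [0.5, -0.5, -2.5]
gripper_width: 0.0089
gripper_force: 59.5
```

Call:
drive_tool(deltas=[{"delta_pos":[0,0,0],"twist":[0,3,0]},{"delta_pos":[0,0,0],"twist":[0,3,0]},{"delta_pos":[0,0,0],"twist":[0,3,0]},{"delta_pos":[0,0,0],"twist":[0,3,0]},{"delta_pos":[0,0,0],"twist":[0,3,0]},{"delta_pos":[0,0,0],"twist":[0,3,0]},{"delta_pos":[0,0,0],"twist":[0,3,0]},{"delta_pos":[0,0,0],"twist":[0,3,0]},{"delta_pos":[0,0,0],"twist":[0,3,0]},{"delta_pos":[0,0,0],"twist":[0,0,0]}])

```text
clock: 12.75
tcp_pos: [0.485, -0.2443, 0.3564]
tool_rot: [-0.0, 0.665, 0.747, -0.0]
wrist_force: [-0.4, -0.5, -1.4]
gripper_width: 0.0087
gripper_force: 59.3
```

Call:
drive_tool(deltas=[{"delta_pos":[0,0,0],"twist":[0,0,-4]},{"delta_pos":[0,0,0],"twist":[5,0,0]},{"delta_pos":[0,0,0],"twist":[5,0,0]},{"delta_pos":[0,0,0],"twist":[5,0,0]},{"delta_pos":[25,9,-2.5],"twist":[0,0,0]},{"delta_pos":[25,9,-2.5],"twist":[0,0,0]},{"delta_pos":[25,9,-2.5],"twist":[0,0,0]},{"delta_pos":[25,9,-2.5],"twist":[0,0,0]},{"delta_pos":[25,9,-2.5],"twist":[0,0,0]},{"delta_pos":[25,9,-2.5],"twist":[0,0,0]}])

```text
clock: 14.0
tcp_pos: [0.5125, -0.0851, 0.3573]
tool_rot: [-0.083, 0.633, 0.763, -0.101]
wrist_force: [-0.4, -0.0, -1.7]
gripper_width: 0.0092
gripper_force: 59.4
```

Call:
drive_tool(deltas=[{"delta_pos":[22,7.5,-2],"twist":[0,0,0]},{"delta_pos":[22,7.5,-2],"twist":[0,0,0]},{"delta_pos":[22,7.5,-2],"twist":[0,0,0]},{"delta_pos":[22,7.5,-2],"twist":[0,0,0]},{"delta_pos":[22,7.5,-2],"twist":[0,0,0]},{"delta_pos":[22,7.5,-2],"twist":[0,0,0]},{"delta_pos":[22,7.5,-2],"twist":[0,0,0]},{"delta_pos":[22,7.5,-2],"twist":[0,0,0]},{"delta_pos":[0,0,0],"twist":[0,0,0]},{"delta_pos":[0,0,0],"twist":[0,0,0]}])

```text
clock: 15.25
tcp_pos: [0.5409, 0.0979, 0.3573]
tool_rot: [-0.083, 0.633, 0.763, -0.101]
wrist_force: [-0.1, -0.2, -2.2]
gripper_width: 0.0094
gripper_force: 59.4
```

```bash
python3 - <<'E'
from h import *
from station import get_image
go([.5413,.099,.228])
s=get_image("side");t=get_image("top");pickle.dump((s,t),open("p3.pkl","wb"))
a=s["frame"][60:230,180:300];b=t["frame"][140:260,140:280]
A=cv2.resize(a,None,fx=3.2,fy=3.2,interpolation=2);B=cv2.resize(b,None,fx=2.9,fy=2.9,interpolation=2)
h=max(len(A),len(B));f=lambda q:cv2.copyMakeBorder(q,0,h-len(q),0,0,0)
I=np.hstack([f(A),f(B)]);print(I.shape,A.shape);cv2.imwrite("pics/z3.png",I[:,:,::-1])
E
```

```text
tcp [0.5409 0.0979 0.3573] axes x [-0.184  0.983 -0.001] y [ 0.949  0.178 -0.259] z [-0.254 -0.049 -0.966] w 0.0094 F [-0.1 -0.2 -2.2] t 15.25
tool delta mm [  1.1  34.  124.8]
(544, 790, 3) (544, 384, 3)
```

View pics/z3.png

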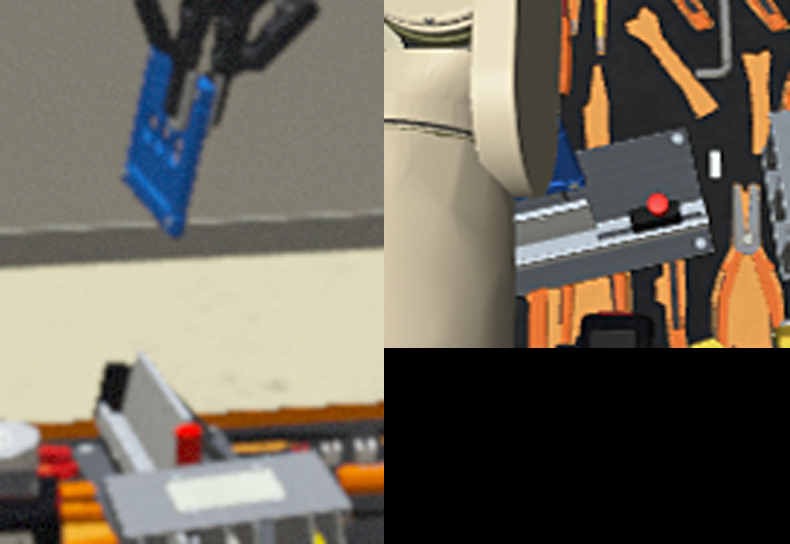

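```bash
python3 - <<'E'
from h import *
s,t=pickle.load(open("p3.pkl","rb"))
C=np.array([.5409,.0979,.3573]);X,Y,Z=np.array([-.184,.983,-.001]),np.array([.949,.178,-.259]),np.array([.254,.049,.966])
c=C+.0437*X-.089*Z
for n,p in(("front bot near",(-65,-5,-50)),("front bot far",(-65,5,-50)),("front top far",(-65,5,50)),("rear bot near",(65,-5,-50))):
    q=c+(p[0]*X+p[1]*Y+p[2]*Z)/1000;uv=proj(s,q);print(n,uv.round(1),"crop",((uv-[180,60]+.4)*3.2).round(0))
O=np.array([.4955,.1003,.034]);u=np.array([-.185,.983,0]);f=np.array([.983,.185,0]);k=np.array([0,0,1]);xs=.966*f-.259*k;zs=.259*f+.966*k
def sh(n,im,p,off,sc):print(n,((proj(im,O+(p[0]*xs+p[1]*u+p[2]*zs)/1000)-off+.4)*sc).round(0))
sh("rest far top S",s,(0,107,55),[180,60],3.2);sh("rest near top S",s,(0,-18,55),[180,60],3.2)
for p in((-16,107,8),(-16,-60,8)):sh("lip S",s,p,[180,60],3.2)
for p in((0,-18,55),(-16,-60,8),(0,-18,0)):sh("T",t,p,[140,140],2.9)
E
```

```text
front bot near [231.5 134.2] crop [166. 239.]
front bot far [236.1 134.8] crop [181. 241.]
front top far [247.4  87.3] crop [217.  89.]
rear bot near [216.1 115.9] crop [117. 180.]
rest far top S [135. 350.]
rest near top S [181. 418.]
lip S [102. 403.]
lip S [161. 505.]
T [204. 204.]
T [262. 231.]
T [214. 228.]
```

Call:
drive_tool(deltas=[{"delta_pos":[0,3.4,12.5],"twist":[0,0,0]},{"delta_pos":[0,3.4,12.5],"twist":[0,0,0]},{"delta_pos":[0,3.4,12.5],"twist":[0,0,0]},{"delta_pos":[0,3.4,12.5],"twist":[0,0,0]},{"delta_pos":[0,3.4,12.5],"twist":[0,0,0]},{"delta_pos":[0,3.4,12.5],"twist":[0,0,0]},{"delta_pos":[0,3.4,12.5],"twist":[0,0,0]},{"delta_pos":[0,3.4,12.5],"twist":[0,0,0]},{"delta_pos":[1,3.4,12.5],"twist":[0,0,0]},{"delta_pos":[0,3.4,12.5],"twist":[0,0,0]}])

```text
clock: 16.6
tcp_pos: [0.5412, 0.0995, 0.2271]
tool_rot: [-0.083, 0.633, 0.763, -0.1]
wrist_force: [-1.0, 0.1, -1.7]
gripper_width: 0.0092
gripper_force: 59.5
```

Call:
drive_tool(deltas=[{"delta_pos":[0,0,6],"twist":[0,0,0]},{"delta_pos":[0,0,6],"twist":[0,0,0]},{"delta_pos":[0,0,6],"twist":[0,0,0]},{"delta_pos":[0,0,6],"twist":[0,0,0]},{"delta_pos":[0,0,6],"twist":[0,0,0]},{"delta_pos":[0,0,5],"twist":[0,0,0]},{"delta_pos":[0,0,5],"twist":[0,0,0]},{"delta_pos":[0,0,5],"twist":[0,0,0]},{"delta_pos":[0,0,0],"twist":[0,0,0]},{"delta_pos":[0,0,0],"twist":[0,0,0]}])

```text
clock: 17.85
tcp_pos: [0.5299, 0.0973, 0.1847]
tool_rot: [-0.083, 0.633, 0.763, -0.1]
wrist_force: [-0.0, 0.8, -1.6]
gripper_width: 0.0093
gripper_force: 59.3
```

```bash
python3 - <<'E'
from h import *
from station import get_image
O=np.array([.4955,.1003,.034]);u=np.array([-.185,.983,0]);f=np.array([.983,.185,0]);k=np.array([0,0,1]);xs=.966*f-.259*k;zs=.259*f+.966*k
go(O-.005*xs-.0097*u+.139*zs)
s=get_image("side");t=get_image("top")
A=cv2.resize(s["frame"][120:240,180:290],None,fx=4.4,fy=4.4,interpolation=2);cv2.imwrite("pics/z4.png",A[:,:,::-1])
E
```

```text
tcp [0.5299 0.0973 0.1847] axes x [-0.185  0.983 -0.   ] y [ 0.949  0.178 -0.259] z [-0.254 -0.048 -0.966] w 0.0093 F [-0.   0.8 -1.6] t 17.85
tool delta mm [-0.4  1.9 15.1]
```

View pics/z4.png

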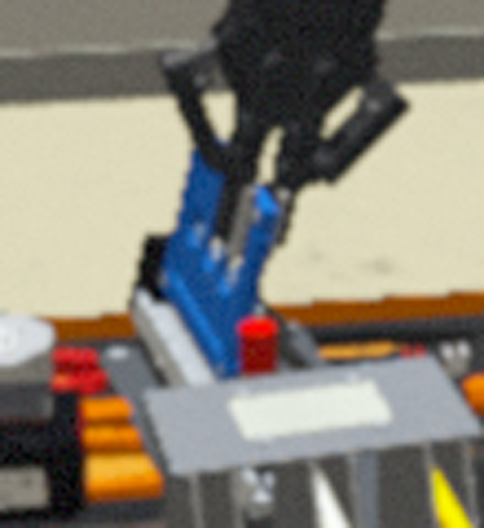

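The panel hangs between the lip (bright line (140,300) to (210,380)) and the rest, clear of the knob. I'll lower it gently.

Call:
drive_tool(deltas=[{"delta_pos":[0,0,2],"twist":[0,0,0]},{"delta_pos":[0,0,2],"twist":[0,0,0]},{"delta_pos":[0,0,2],"twist":[0,0,0]},{"delta_pos":[0,0,2],"twist":[0,0,0]},{"delta_pos":[0,0,1],"twist":[0,0,0]},{"delta_pos":[0,0,1],"twist":[0,0,0]},{"delta_pos":[0,0,1],"twist":[0,0,0]},{"delta_pos":[0,0,1],"twist":[0,0,0]},{"delta_pos":[0,0,0],"twist":[0,0,0]},{"delta_pos":[0,0,0],"twist":[0,0,0]}])

```text
clock: 19.2
tcp_pos: [0.5268, 0.0967, 0.173]
tool_rot: [-0.083, 0.633, 0.763, -0.1]
wrist_force: [-0.2, 0.8, -3.0]
gripper_width: 0.0089
gripper_force: 59.3
```

Call:
drive_tool(deltas=[{"delta_pos":[0,0,0.5],"twist":[0,0,0]},{"delta_pos":[0,0,0.5],"twist":[0,0,0]},{"delta_pos":[0,0,0.5],"twist":[0,0,0]},{"delta_pos":[0,0,0.5],"twist":[0,0,0]},{"delta_pos":[0,0,0.5],"twist":[0,0,0]},{"delta_pos":[0,0,0],"twist":[0,0,0]},{"delta_pos":[0,0,0],"twist":[0,0,0]},{"delta_pos":[0,0,0],"twist":[0,0,0]},{"delta_pos":[0,0,0],"twist":[0,0,0]},{"delta_pos":[0,0,0],"twist":[0,0,0]}])

```text
clock: 20.45
tcp_pos: [0.5262, 0.0966, 0.1705]
tool_rot: [-0.083, 0.633, 0.763, -0.1]
wrist_force: [0.4, 0.0, -1.4]
gripper_width: 0.009
gripper_force: 59.4
```

Call:
drive_tool(deltas=[{"delta_pos":[0,0,0.5],"twist":[0,0,0]},{"delta_pos":[0,0,0.5],"twist":[0,0,0]},{"delta_pos":[0,0,0.5],"twist":[0,0,0]},{"delta_pos":[0,0,0],"twist":[0,0,0]},{"delta_pos":[0,0,0],"twist":[0,0,0]},{"delta_pos":[0,0,0],"twist":[0,0,0]},{"delta_pos":[0,0,0],"twist":[0,0,0]},{"delta_pos":[0,0,0],"twist":[0,0,0]},{"delta_pos":[0,0,0],"twist":[0,0,0]},{"delta_pos":[0,0,0],"twist":[0,0,0]}])

```text
clock: 21.7
tcp_pos: [0.5263, 0.0966, 0.1704]
tool_rot: [-0.083, 0.633, 0.763, -0.1]
wrist_force: [0.9, 1.4, 9.8]
gripper_width: 0.0091
gripper_force: 61.2
```

Call:
drive_tool(deltas=[{"delta_pos":[0,0,-0.8],"twist":[0,0,0]},{"delta_pos":[0,0.5,0],"twist":[0,0,0]},{"delta_pos":[0,0.5,0],"twist":[0,0,0]},{"delta_pos":[0,0.5,0],"twist":[0,0,0]},{"delta_pos":[0,0.5,0],"twist":[0,0,0]},{"delta_pos":[0,0,0],"twist":[0,0,0]},{"delta_pos":[0,0,0],"twist":[0,0,0]},{"delta_pos":[0,0,0],"twist":[0,0,0]},{"delta_pos":[0,0,0],"twist":[0,0,0]},{"delta_pos":[0,0,0],"twist":[0,0,0]}])

```text
clock: 22.95
tcp_pos: [0.5274, 0.0968, 0.1701]
tool_rot: [-0.084, 0.633, 0.763, -0.101]
wrist_force: [-3.9, -0.7, 10.9]
gripper_width: 0.0093
gripper_force: 61.3
```

Call:
drive_tool(deltas=[{"delta_pos":[0,0,-0.5],"twist":[0,0,0]},{"delta_pos":[0,0,0],"twist":[0,0,0]},{"delta_pos":[0,0,0],"twist":[0,0,0]},{"delta_pos":[0,0,0],"twist":[0,0,0]},{"delta_pos":[0,0,0],"twist":[0,0,0]},{"delta_pos":[0,0,0],"twist":[0,0,0]},{"delta_pos":[0,0,0],"twist":[0,0,0]},{"delta_pos":[0,0,0],"twist":[0,0,0]},{"delta_pos":[0,0,0],"twist":[0,0,0]},{"delta_pos":[0,0,0],"twist":[0,0,0]}], hand=-0.3)

```text
clock: 24.2
tcp_pos: [0.528, 0.0969, 0.1698]
tool_rot: [-0.083, 0.633, 0.763, -0.1]
wrist_force: [0.1, -0.2, 0.1]
gripper_width: 0.0301
gripper_force: 0.0
```

Call:
drive_tool(deltas=[{"delta_pos":[0,0,-4],"twist":[0,0,0]},{"delta_pos":[0,0,-8],"twist":[0,0,0]},{"delta_pos":[0,0,-12],"twist":[0,0,0]},{"delta_pos":[0,0,-12],"twist":[0,0,0]},{"delta_pos":[0,0,-12],"twist":[0,0,0]},{"delta_pos":[0,0,-12],"twist":[0,0,0]},{"delta_pos":[0,0,-12],"twist":[0,0,0]},{"delta_pos":[0,0,-12],"twist":[0,0,0]},{"delta_pos":[0,0,-12],"twist":[0,0,0]},{"delta_pos":[0,0,0],"twist":[0,0,0]}])

```text
clock: 25.45
tcp_pos: [0.5528, 0.1015, 0.2633]
tool_rot: [-0.083, 0.633, 0.763, -0.1]
wrist_force: [0.3, 0.0, -0.2]
gripper_width: 0.0297
gripper_force: 0.0
```

Call:
drive_tool(deltas=[{"delta_pos":[-13,-4,0],"twist":[-1.5,0,0]},{"delta_pos":[-13,-4,0],"twist":[-1.5,0,0]},{"delta_pos":[-13,-4,0],"twist":[-1.5,0,0]},{"delta_pos":[-13,-4,0],"twist":[-1.5,0,0]},{"delta_pos":[-13,-4,0],"twist":[-1.5,0,0]},{"delta_pos":[-13,-4,0],"twist":[-1.5,0,0]},{"delta_pos":[-13,-4,0],"twist":[-1.5,0,0]},{"delta_pos":[-13,-4,0],"twist":[-1.5,0,0]},{"delta_pos":[-13,-4,0],"twist":[-1.5,0,0]},{"delta_pos":[-13,-4,0],"twist":[-1.5,0,0]}])

```text
clock: 26.7
tcp_pos: [0.5375, -0.0345, 0.2682]
tool_rot: [0.001, 0.639, 0.77, 0.001]
wrist_force: [-0.2, -0.2, 0.7]
gripper_width: 0.0297
gripper_force: 0.0
```

```bash
python3 - <<'E'
from h import *
from station import get_image
s=get_image("side");t=get_image("top")
pickle.dump((s,t),open("p5.pkl","wb"))
go([.5095,.0255,.151])
A=cv2.resize(s["frame"][130:230,180:280],None,fx=4,fy=4,interpolation=2);B=cv2.resize(t["frame"][170:270,150:250],None,fx=4,fy=4,interpolation=2);cv2.imwrite("pics/z5.png",np.hstack([A,B])[:,:,::-1])
for n,im,bx in(("top",t,(215,250,195,225)),("side",s,(225,250,180,215))):
    m=blobs(im,(0,150,80),(8,255,255),bx)|blobs(im,(172,150,80),(180,255,255),bx)
    ys,xs=np.nonzero(m);print(n,len(xs),xs.mean(),ys.mean()) if len(xs) else print(n,0)
E
```

```text
tcp [ 0.5374 -0.0349  0.2683] axes x [-0.183  0.983 -0.   ] y [0.983 0.183 0.001] z [ 0.001 -0.    -1.   ] w 0.0295 F [0.4 0.7 0.5] t 26.8
tool delta mm [ 64.5 -16.4 117.3]
top 0
side 94 238.41489361702128 197.80851063829786
```

View pics/z5.png

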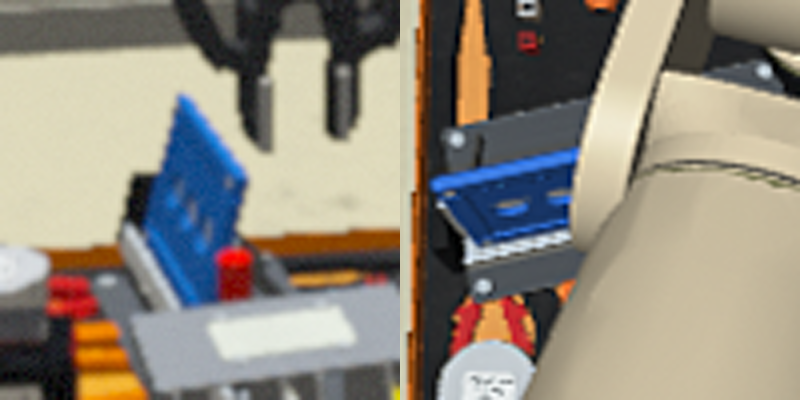

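The panel is in the seat, leaning on the rest, with its far end near the stop. The knob is unchanged at side pixel (238,198). Next the knob: I'll move over it and go down.

Call:
drive_tool(deltas=[{"delta_pos":[16,-4,0],"twist":[0,0,0]},{"delta_pos":[16,-4,0],"twist":[0,0,0]},{"delta_pos":[16,-4,0],"twist":[0,0,0]},{"delta_pos":[16,-4,0],"twist":[0,0,0]},{"delta_pos":[0,0,16],"twist":[0,0,0]},{"delta_pos":[0,0,16],"twist":[0,0,0]},{"delta_pos":[0,0,16],"twist":[0,0,0]},{"delta_pos":[0,0,0],"twist":[0,0,0]},{"delta_pos":[0,0,0],"twist":[0,0,0]},{"delta_pos":[0,0,0],"twist":[0,0,0]}], hand=0)

```text
clock: 28.05
tcp_pos: [0.5102, 0.0265, 0.2209]
tool_rot: [0.001, 0.638, 0.77, 0.0]
wrist_force: [-0.1, 0.0, -0.9]
gripper_width: 0.0431
gripper_force: 0.0
```

```bash
python3 - <<'E'
from h import *
from station import get_image
s=get_image("side");t=get_image("top")
go([.510,.0255,.150])
A=cv2.resize(s["frame"][130:230,180:280],None,fx=4,fy=4,interpolation=2);B=cv2.resize(t["frame"][170:270,180:280],None,fx=4,fy=4,interpolation=2);cv2.imwrite("pics/z6.png",np.hstack([A,B])[:,:,::-1])
E
```

```text
tcp [0.5102 0.0264 0.2207] axes x [-0.185  0.983 -0.   ] y [0.983 0.185 0.001] z [ 0.001 -0.    -1.   ] w 0.0426 F [-0.2 -0.1  0.5] t 28.15
tool delta mm [-0.9 -0.4 70.7]
```

View pics/z6.png

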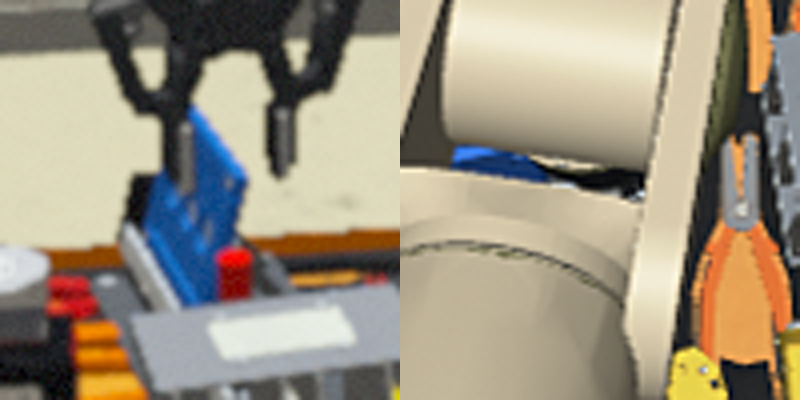

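The fingers (u=180 and 283) straddle the knob (u=235), so I'll go down and grip it lightly.

Call:
drive_tool(deltas=[{"delta_pos":[-1,0,10],"twist":[0,0,0]},{"delta_pos":[0,0,10],"twist":[0,0,0]},{"delta_pos":[0,0,10],"twist":[0,0,0]},{"delta_pos":[0,0,10],"twist":[0,0,0]},{"delta_pos":[0,0,10],"twist":[0,0,0]},{"delta_pos":[0,0,10],"twist":[0,0,0]},{"delta_pos":[0,0,10],"twist":[0,0,0]},{"delta_pos":[0,0,0],"twist":[0,0,0]},{"delta_pos":[0,0,0],"twist":[0,0,0]},{"delta_pos":[0,0,0],"twist":[0,0,0]}])

```text
clock: 29.4
tcp_pos: [0.5104, 0.0254, 0.1506]
tool_rot: [0.0, 0.639, 0.77, 0.0]
wrist_force: [0.0, 0.5, -1.2]
gripper_width: 0.0426
gripper_force: 0.0
```

Call:
drive_tool(deltas=[{"delta_pos":[0,0,0],"twist":[0,0,0]},{"delta_pos":[0,0,0],"twist":[0,0,0]},{"delta_pos":[0,0,0],"twist":[0,0,0]},{"delta_pos":[0,0,0],"twist":[0,0,0]},{"delta_pos":[0,0,0],"twist":[0,0,0]},{"delta_pos":[0,0,0],"twist":[0,0,0]},{"delta_pos":[0,0,0],"twist":[0,0,0]},{"delta_pos":[0,0,0],"twist":[0,0,0]},{"delta_pos":[0,0,0],"twist":[0,0,0]},{"delta_pos":[0,0,0],"twist":[0,0,0]}], hand=-1, squeeze=40)

```text
clock: 30.65
tcp_pos: [0.5105, 0.0254, 0.1505]
tool_rot: [0.0, 0.639, 0.77, 0.0]
wrist_force: [0.5, 0.1, 5.4]
gripper_width: 0.0169
gripper_force: 39.1
```

Call:
drive_tool(deltas=[{"delta_pos":[2,0,0],"twist":[0,0,0]},{"delta_pos":[2,0,0],"twist":[0,0,0]},{"delta_pos":[2,0,0],"twist":[0,0,0]},{"delta_pos":[2,0,0],"twist":[0,0,0]},{"delta_pos":[2,0,0],"twist":[0,0,0]},{"delta_pos":[2,0,0],"twist":[0,0,0]},{"delta_pos":[2,0,0],"twist":[0,0,0]},{"delta_pos":[2,0,0],"twist":[0,0,0]},{"delta_pos":[2,0,0],"twist":[0,0,0]},{"delta_pos":[1,0,0],"twist":[0,0,0]}])

```text
clock: 31.9
tcp_pos: [0.5069, 0.0438, 0.1505]
tool_rot: [0.0, 0.638, 0.77, -0.0]
wrist_force: [-1.1, -1.6, 6.1]
gripper_width: 0.0168
gripper_force: 39.2
```

Call:
drive_tool(deltas=[{"delta_pos":[0.5,0,0],"twist":[0,0,0]},{"delta_pos":[0.5,0,0],"twist":[0,0,0]},{"delta_pos":[0.5,0,0],"twist":[0,0,0]},{"delta_pos":[0.5,0,0],"twist":[0,0,0]},{"delta_pos":[0.5,0,0],"twist":[0,0,0]},{"delta_pos":[0.5,0,0],"twist":[0,0,0]},{"delta_pos":[0.5,0,0],"twist":[0,0,0]},{"delta_pos":[0.5,0,0],"twist":[0,0,0]},{"delta_pos":[0,0,0],"twist":[0,0,0]},{"delta_pos":[0,0,0],"twist":[0,0,0]}])

```text
clock: 33.15
tcp_pos: [0.5061, 0.0475, 0.1505]
tool_rot: [0.0, 0.638, 0.77, -0.0]
wrist_force: [-0.2, -3.7, 5.3]
gripper_width: 0.0169
gripper_force: 39.2
```

Call:
drive_tool(deltas=[{"delta_pos":[0.4,0,0],"twist":[0,0,0]},{"delta_pos":[0.4,0,0],"twist":[0,0,0]},{"delta_pos":[0.4,0,0],"twist":[0,0,0]},{"delta_pos":[0.4,0,0],"twist":[0,0,0]},{"delta_pos":[0.4,0,0],"twist":[0,0,0]},{"delta_pos":[0,0,0],"twist":[0,0,0]},{"delta_pos":[0,0,0],"twist":[0,0,0]},{"delta_pos":[0,0,0],"twist":[0,0,0]},{"delta_pos":[0,0,0],"twist":[0,0,0]},{"delta_pos":[0,0,0],"twist":[0,0,0]}])

```text
clock: 34.4
tcp_pos: [0.5058, 0.0495, 0.1505]
tool_rot: [0.0, 0.638, 0.77, -0.0]
wrist_force: [-1.3, -3.1, 5.8]
gripper_width: 0.0169
gripper_force: 39.2
```

Call:
drive_tool(deltas=[{"delta_pos":[0.4,0,0],"twist":[0,0,0]},{"delta_pos":[0.4,0,0],"twist":[0,0,0]},{"delta_pos":[0.4,0,0],"twist":[0,0,0]},{"delta_pos":[0.4,0,0],"twist":[0,0,0]},{"delta_pos":[0.4,0,0],"twist":[0,0,0]},{"delta_pos":[0,0,0],"twist":[0,0,0]},{"delta_pos":[0,0,0],"twist":[0,0,0]},{"delta_pos":[0,0,0],"twist":[0,0,0]},{"delta_pos":[0,0,0],"twist":[0,0,0]},{"delta_pos":[0,0,0],"twist":[0,0,0]}])

```text
clock: 35.65
tcp_pos: [0.5054, 0.0514, 0.1505]
tool_rot: [0.0, 0.638, 0.77, -0.0]
wrist_force: [-0.8, -3.0, 6.3]
gripper_width: 0.0166
gripper_force: 39.2
```

Call:
drive_tool(deltas=[{"delta_pos":[0.4,0,0],"twist":[0,0,0]},{"delta_pos":[0.4,0,0],"twist":[0,0,0]},{"delta_pos":[0.4,0,0],"twist":[0,0,0]},{"delta_pos":[0.4,0,0],"twist":[0,0,0]},{"delta_pos":[0.4,0,0],"twist":[0,0,0]},{"delta_pos":[0,0,0],"twist":[0,0,0]},{"delta_pos":[0,0,0],"twist":[0,0,0]},{"delta_pos":[0,0,0],"twist":[0,0,0]},{"delta_pos":[0,0,0],"twist":[0,0,0]},{"delta_pos":[0,0,0],"twist":[0,0,0]}])

```text
clock: 36.9
tcp_pos: [0.5053, 0.052, 0.1505]
tool_rot: [0.001, 0.638, 0.77, -0.001]
wrist_force: [-0.8, -14.6, 4.4]
gripper_width: 0.0166
gripper_force: 39.2
```

Call:
drive_tool(deltas=[{"delta_pos":[0.4,0,0],"twist":[0,0,0]},{"delta_pos":[0.4,0,0],"twist":[0,0,0]},{"delta_pos":[0.4,0,0],"twist":[0,0,0]},{"delta_pos":[0.4,0,0],"twist":[0,0,0]},{"delta_pos":[0.4,0,0],"twist":[0,0,0]},{"delta_pos":[0,0,0],"twist":[0,0,0]},{"delta_pos":[0,0,0],"twist":[0,0,0]},{"delta_pos":[0,0,0],"twist":[0,0,0]},{"delta_pos":[0,0,0],"twist":[0,0,0]},{"delta_pos":[0,0,0],"twist":[0,0,0]}])

```text
clock: 38.15
tcp_pos: [0.5052, 0.0524, 0.1506]
tool_rot: [0.003, 0.638, 0.77, -0.002]
wrist_force: [0.3, -26.6, 3.1]
gripper_width: 0.0163
gripper_force: 39.1
```

The force rise marks the stop: jaw travel was about 27 mm. I'll relax, release and retreat.

Call:
drive_tool(deltas=[{"delta_pos":[-1,0,0],"twist":[0,0,0]},{"delta_pos":[-1,0,0],"twist":[0,0,0]},{"delta_pos":[-0.5,0,0],"twist":[0,0,0]},{"delta_pos":[0,0,0],"twist":[0,0,0]},{"delta_pos":[0,0,0],"twist":[0,0,0]},{"delta_pos":[0,0,0],"twist":[0,0,0]},{"delta_pos":[0,0,0],"twist":[0,0,0]},{"delta_pos":[0,0,0],"twist":[0,0,0]},{"delta_pos":[0,0,0],"twist":[0,0,0]},{"delta_pos":[0,0,0],"twist":[0,0,0]}])

```text
clock: 39.4
tcp_pos: [0.5053, 0.052, 0.1505]
tool_rot: [0.001, 0.638, 0.77, -0.001]
wrist_force: [0.2, -11.0, 4.5]
gripper_width: 0.0171
gripper_force: 39.2
```

Call:
drive_tool(deltas=[{"delta_pos":[0,0,0],"twist":[0,0,0]},{"delta_pos":[0,0,0],"twist":[0,0,0]},{"delta_pos":[0,0,0],"twist":[0,0,0]},{"delta_pos":[0,0,0],"twist":[0,0,0]},{"delta_pos":[0,0,0],"twist":[0,0,0]},{"delta_pos":[0,0,0],"twist":[0,0,0]},{"delta_pos":[0,0,0],"twist":[0,0,0]},{"delta_pos":[0,0,0],"twist":[0,0,0]},{"delta_pos":[0,0,0],"twist":[0,0,0]},{"delta_pos":[0,0,0],"twist":[0,0,0]}], hand=0)

```text
clock: 40.65
tcp_pos: [0.505, 0.0534, 0.1502]
tool_rot: [0.0, 0.639, 0.77, -0.0]
wrist_force: [0.1, 0.3, -0.1]
gripper_width: 0.0426
gripper_force: 0.0
```

Call:
drive_tool(deltas=[{"delta_pos":[0,0,-8],"twist":[0,0,0]},{"delta_pos":[0,0,-12],"twist":[0,0,0]},{"delta_pos":[0,0,-15],"twist":[0,0,0]},{"delta_pos":[0,0,-15],"twist":[0,0,0]},{"delta_pos":[0,0,-20],"twist":[0,0,0]},{"delta_pos":[0,0,-20],"twist":[0,0,0]},{"delta_pos":[0,0,-20],"twist":[0,0,0]},{"delta_pos":[0,0,-20],"twist":[0,0,0]},{"delta_pos":[0,0,-20],"twist":[0,0,0]},{"delta_pos":[0,0,0],"twist":[0,0,0]}])

```text
clock: 41.9
tcp_pos: [0.5052, 0.0534, 0.302]
tool_rot: [0.001, 0.638, 0.77, 0.001]
wrist_force: [-0.1, 0.7, -0.5]
gripper_width: 0.0424
gripper_force: 0.0
```

Call:
drive_tool(deltas=[{"delta_pos":[-30,-5,0],"twist":[0,0,0]},{"delta_pos":[-30,-5,0],"twist":[0,0,0]},{"delta_pos":[-30,-5,0],"twist":[0,0,0]},{"delta_pos":[-30,-5,0],"twist":[0,0,0]},{"delta_pos":[-30,-5,0],"twist":[0,0,0]},{"delta_pos":[-30,-5,0],"twist":[0,0,0]},{"delta_pos":[-30,-5,0],"twist":[0,0,0]},{"delta_pos":[-30,-5,0],"twist":[0,0,0]},{"delta_pos":[-30,-5,0],"twist":[0,0,0]},{"delta_pos":[0,0,0],"twist":[0,0,0]}])

```text
clock: 43.15
tcp_pos: [0.5102, -0.2216, 0.2992]
tool_rot: [-0.001, 0.639, 0.769, -0.0]
wrist_force: [0.1, 0.2, -0.1]
gripper_width: 0.0428
gripper_force: 0.0
```

```bash
python3 - <<'E'
from h import *
from station import get_image
s=get_image("side");t=get_image("top")
A=cv2.resize(s["frame"][130:230,180:280],None,fx=4,fy=4,interpolation=2);B=cv2.resize(t["frame"][170:270,150:250],None,fx=4,fy=4,interpolation=2);cv2.imwrite("pics/z7.png",np.hstack([A,B])[:,:,::-1])
m=blobs(t,(0,150,80),(8,255,255),(205,250,195,225))|blobs(t,(172,150,80),(180,255,255),(205,250,195,225))
ys,xs=np.nonzero(m);p=onz(t,xs.mean(),ys.mean(),.105);print("knob",p,np.linalg.norm(p[:2]-[.5093,.0254]))
go([0,0,0])
E
```

```text
knob [0.50367247 0.05083107 0.105     ] 0.026046279962528406
tcp [ 0.5104 -0.2198  0.2996] axes x [-0.184  0.983  0.001] y [ 0.983  0.184 -0.001] z [-0.001  0.001 -1.   ] w 0.0427 F [-0.2  0.4 -0.5] t 43.25
tool delta mm [ 309.8 -460.9  300.3]
```

View pics/z7.png

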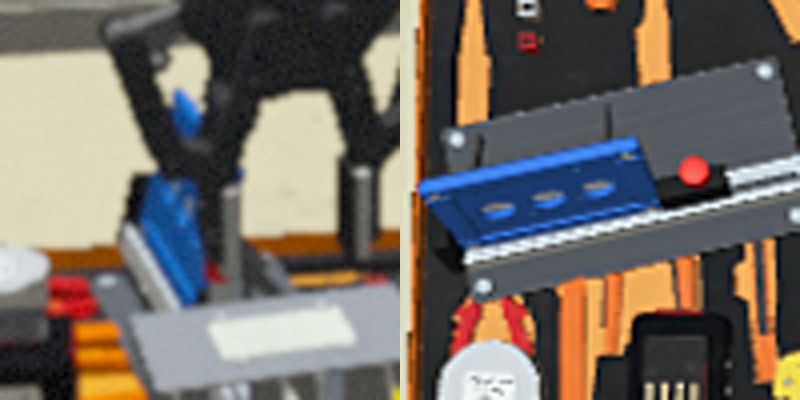

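The panel is seated, leaning on the rest, with the jaw face against its right end (660,190) and the stop at its left end (455,250). The arm is clear of everything.

```bash
python3 -c "
from station import job
print(job.close_job())"
```

```text
the job is handed in; nothing more can be done
None
```

I handed the job in at about 43 s: by the last pictures and force readings, the blue panel stands released in the stand, down on the ledge and leaning on the rest, snug between jaw and fixed stop. The other two panels and the tools appeared undisturbed in the pictures, but I did not re-measure them at the end, and the hand-in gave no verdict.

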